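Clear the gluing board and put the scraper away

ROBOT

A 7-joint arm with a two-finger parallel gripper is mounted at the origin on the work surface. World frame = base frame: x ahead of the robot, y to its left, z up, the work surface at z = 0. Lengths are in m, angles in rad, forces in N, time in s.
With the tool pointing down it reaches from about 0.35 to 0.775 m from the base axis. Payload 3.1 kg.
Tool frame: the origin (TCP) lies on the centre line of the jaws, within the pads' length; the fingertips stand 22 mm ahead of it and the grasp point (between the pads) lies 3 mm ahead of it; z points along the fingers, y is the line along which they close (so a half turn about z gives the same grasp; the last joint's range is limited). The gripper opens to 85 mm and grips with 20 to 120 N. Pads are 22 mm wide; open, the fingers measure 114 mm over their backs; the gripper's body (76 mm by 85 mm) begins 54 mm behind the grasp point. The pads swing forward as they close: fully open they stand 13 mm farther back than shut.
Start: joints at [1.277, 0.311, 0.014, 1.512, -0.004, 1.319, -0.027], TCP at [0.137, -0.533, 0.253] pointing down, gripper open.
Joint ranges: [-2.7, 2.7], [-0.3, 1.91], [-1.27, 1.3], [0.12, 2.57], [-1.44, 4.58], [0.2, 2.03], [-3.05, 3.05]. Speed limits (rad/s): [2.79, 2.79, 3.14, 3.14, 3.14, 3.14, 3.14].

INTERFACE

Orientations are given as a 3x3 rotation matrix whose columns are the frame's x, y, z axes.
In Python, from rig import bot, vision, models gives the robot as it stands.
- The arm moves only by the tool send_rows, never from a script. Its argument "increments" is a list of rows, each a list of 3 entries, a list of its own where there are three numbers: the shift along the world's x, y, z as a fraction of full scale, then the turn, a rotation vector about the world's x, y, z as a fraction of full scale, then the opening, from -1 (shut) to 1 (fully open). A call has 1 to 20 rows; each row shifts and turns the commanded pose from where the row before left it; what a row does not reach is not made up. Full scale, the value 1, is 0.04 m for a shift and 6 degrees for a turn. A row lasts 1/10 s, in which the tool goes at most 50 mm and 8.59 degrees, less where a joint would pass 70% of its speed; a pose out of reach is approached as far as the arm can. A call with a number of a shift or a turn outside -1 to 1 is refused whole. A call with a gripper value outside its range is refused whole. The fingers move at their own pace and stop on an object; "newtons" is the grip in N (left out, the last holds). Time passes only in rows, so rows that do not move let the fingers close. It gives the time, the measured TCP pose, the force, the opening and the grip force at its end, in the units of the state.
- bot.get_state(): the state, without advancing time (a new reading comes with each control period).
- vision.read_camera(name): name is "side" or "top"; returns a dict with "pixels" (400x640x3 uint8, blue, green, red), "K" (3x3 intrinsics, pixels), "position" and "rotation" of the camera in the world. Camera axes: x right, y down, z forward; pixel columns grow to the right and rows downward; lengths in m; the calibration is good to about 2 mm. A picture is of the moment at which its call begins. There is no depth.
- bot.close_job(): hands the job in; it is judged then, once.
Trained networks look in a picture, given as the dict that the camera call returned (one of the last four; its "shot" number tells which), for a name from the list of things; names that differ only in an ending like _2 or _b are one class to them, and where a whole thing is asked for, a point or a joint stands for the part that bears it (a point fixed in the world has none). Each returns a list of dicts, best first, with "conf" (0 to 1); they miss things now and then, are a little off and sometimes report something else, mostly with a low value. They report only what shows in the picture. A call takes as long as a camera call. They do not tell look-alikes from the thing itself.
- models.cut_out(name, picture): "mask" (400x640 bool, what is visible of it) and "xy" ([column, row] in pixels, amid what is visible of it).
The state is a dict: "t": time; "joint_positions": joint angles; "qvel": joint speeds; "joint_efforts": joint torques, N m; "ee_pos": TCP position; "tcp_rot": TCP orientation; "contact_force": force on the tool from outside, world axes, zero at the start; "wrist_torque": the same for the moment, N m; "gripper_width": finger opening in m; "grip_force": force on a finger pad.
Only numpy, scipy, OpenCV 4.12 (cv2) and the standard library are available. Lean on these libraries where they do the work, as an engineer would, in place of code of your own. Each camera call takes 0.05 s, during which the arm holds its last target. There are 200 camera calls.

TASK

Take the blue scraper off its easel and use its blade, not the gripper's fingers, to push the three loose costume gems off the white gluing board into the dark catch trough at the board's end. Then slide the scraper blade-first into the empty slot of the blue holder until it is fully home, handle resting on the holder, and let go of it. Leave the orange scraper in its holder and do not shift the shaker bottle, the can, the spool or the glue gun.

Things in the scene. Friction and masses are not known exactly. Their poses are not given: they have to be found in the camera images.
- scraper: Blue-handled scraper, loose, 200 g. Steel blade 100 (own y) x 4 (x) mm, 55 mm tall; above it a handle 90 (y) x 24 (x, grip across this) x 36 mm. Origin: middle of the blade's lower edge; z runs up the blade (0-55 mm) and handle (55-91 mm). Starts in the easel with z 30 degrees from vertical, handle leaning to the easel's -x side. Same after a half turn about z.
- easel: Pale wooden stand, fixed, 130 (y) x 105 mm. Its slanted back plate lies under the blade and ends 8 mm short of the handle: room for fingers both sides. Origin on the table; the blade's lower edge starts 20 mm above it. A 7 mm lip holds the lower edge; side stops rise 30 mm beside the blade's ends. Lift the scraper out along its own z.
- board: Gluing board, fixed: white top x = -90 to 90 mm, 42 mm high, between rails with inner faces at y = +-58 mm and an end rail at x = -90 to -84; rail tops 52 mm high. Beyond it the dark trough, x = 90 to 150 mm, floor 6 mm high, end wall 52 mm high. Origin on the table under the middle of the white top; +x points to the trough, away from the robot.
- red_gem: Red costume gem, loose block 24 x 22 x 12 mm, 14 g, lying flat on the board. Origin at its centre.
- green_gem: Green costume gem, same size. Origin at its centre.
- amber_gem: Yellow costume gem, same size. Origin at its centre.
- blue_holder: Blue slotted holder, fixed, 132 mm wide (y), foot 105 mm deep. Origin on the table under the slot's bottom.
- blue_slot: The blue holder's leaning slot. z: slot axis, up out of the mouth, 25 degrees from vertical, leaning to the holder's -x side (to the robot). 9 mm thick (x), 108 mm long (y); mouth plane at z = 55 mm, bevelled to 16 mm there; cheeks 40 mm thick overall. Origin: where the scraper's origin comes when fully home, handle on the mouth plane; 24 mm above the table.
- orange_holder: Orange slotted holder, fixed, same size and lean as the blue one; occupied. Origin on the table under its slot's bottom.
- orange_scraper: Orange-handled scraper, same size as the blue one, standing in the orange holder: leave it. Origin: middle of its blade's lower edge; z up through its handle.
- shaker: Clear shaker bottle with blue cap, 68 mm diameter, 165 mm tall, loose, bystander between board and stands. Origin: centre of its underside.
- can: Red drink can, 66 mm diameter, 115 mm tall, loose, bystander. Origin: centre of its underside.
- spool: White and green ribbon spool, 74 mm diameter, 44 mm tall, loose, bystander. Origin: centre of its underside.
- glue_gun: Blue glue gun lying on its side, body 120 mm (x) x 34 mm, nozzle 34 mm more at +x, grip 110 mm long towards -y, 34 mm tall, loose, bystander. Origin: underside of the middle of the body.
There are look-alikes about, which are no part of the job. What is shaped like the scraper but red is not meant.

How it is judged:
By the outcome, as a careful person would: the job done as asked, in the order asked, and still so for the second after the job is handed in, with the robot touching nothing.
It also fails if it takes over 64 s, if anything falls off the work surface, if the arm or the gripper's body presses on something with over 40 N, if the wrist force passes 120 N, or if a joint passes its speed limit or range.

## Working session

There is one attempt and no reset: what is moved stays moved. The work goes in short steps, Python scripts to look and compute and a tool call to move; the robot and the scene stay as the last step left them, time stands still between calls to the robot, and variables do not carry over. Pictures are saved under pics/ and viewed, at most 10 in all, crops included, and the job is handed in when it is done.

Besides the shell and the picture viewer there is one more tool, called after "Call:" as name(argument=value, ...) on one line, values as JSON. send_rows: Moves the arm, as the interface text tells. Its arguments: {"type":"object","properties":{"increments":{"type":"array","items":{"type":"array"}},"newtons":{"type":"number"}},"required":["increments"]}

```bash
mkdir -p pics; ls; python3 - <<'E'
from rig import bot,vision,models
import cv2,numpy as np
for n in ["top","side"]:
    p=vision.read_camera(n); cv2.imwrite(f"pics/{n}0.png",p["pixels"])
    print(n,p["K"].tolist(),p["position"],np.round(p["rotation"],4).tolist())
    for k in ["scraper","easel","board","red_gem","green_gem","amber_gem","blue_holder","blue_slot","orange_holder","orange_scraper","shaker","can","spool","glue_gun"]:
        print(k,[(round(d["conf"],2),np.round(d["xy"]).tolist(),int(d["mask"].sum())) for d in models.cut_out(k,p)][:4])
print(bot.get_state())
E
```

```text
pics
top [[453.6208239154848, 0.0, 320.664670894649], [0.0, 453.6208239154848, 198.2501438641576], [0.0, 0.0, 1.0]] [ 0.4020616  -0.08292473  1.30432527] [[0.0244, -0.9921, 0.1233], [-0.9994, -0.0211, 0.0279], [-0.0251, -0.124, -0.992]]
scraper [(0.79, [172.0, 210.0], 663), (0.57, [164.0, 263.0], 1139)]
easel [(0.59, [187.0, 196.0], 1059)]
board [(0.98, [399.0, 208.0], 4260)]
red_gem []
green_gem []
amber_gem [(0.28, [288.0, 235.0], 579)]
blue_holder [(0.85, [298.0, 175.0], 1753)]
blue_slot [(0.89, [295.0, 175.0], 950), (0.3, [345.0, 192.0], 568)]
orange_holder [(0.97, [243.0, 174.0], 1164)]
orange_scraper [(0.66, [233.0, 181.0], 433)]
shaker [(0.71, [348.0, 190.0], 534)]
can [(0.88, [475.0, 217.0], 726), (0.35, [292.0, 235.0], 578), (0.3, [400.0, 206.0], 4322)]
spool [(0.58, [288.0, 235.0], 591)]
glue_gun [(0.69, [250.0, 123.0], 1053)]
side [[509.2191877273027, 0.0, 325.6228958459392], [0.0, 509.2191877273027, 195.06505498744932], [0.0, 0.0, 1.0]] [ 0.12215856 -1.12009775  0.7854406 ] [[0.9221, -0.1917, 0.3361], [-0.3867, -0.488, 0.7825], [0.014, -0.8515, -0.5241]]
scraper [(0.8, [2
[... 813 characters left out ...]
'qvel': array([ 0.00084001,  0.00166601, -0.00191167,  0.00019521, -0.00106435,
       -0.00068161, -0.00089845]), 'joint_efforts': array([ 9.04497870e-05, -3.79806018e+01,  1.45784961e-01, -2.30857909e+01,
        1.21916842e-02,  1.91640058e-03,  4.08550505e-06]), 'ee_pos': array([ 0.13707318, -0.53266337,  0.25332401]), 'tcp_rot': array([[ 9.68438250e-01,  2.49253599e-01,  1.75625632e-05],
       [ 2.49253599e-01, -9.68438247e-01, -7.42108210e-05],
       [-1.48905633e-06,  7.62461297e-05, -9.99999997e-01]]), 'contact_force': array([0.10319594, 0.26975511, 0.68089778]), 'wrist_torque': array([ 0.01702244,  0.00342889, -0.01363603]), 'grip_force': 0.0, 'gripper_width': 0.08523311529647684}
```

```bash
python3 - <<'E'
import cv2
a=cv2.imread("pics/top0.png");cv2.imwrite("pics/topc.png",cv2.resize(a[80:340,120:520],None,fx=2,fy=2,interpolation=cv2.INTER_CUBIC))
a=cv2.imread("pics/side0.png");cv2.imwrite("pics/sidec.png",cv2.resize(a[90:370,160:500],None,fx=2.1,fy=2.1,interpolation=cv2.INTER_CUBIC))
E
```

```text
(no output)
```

View pics/topc.png

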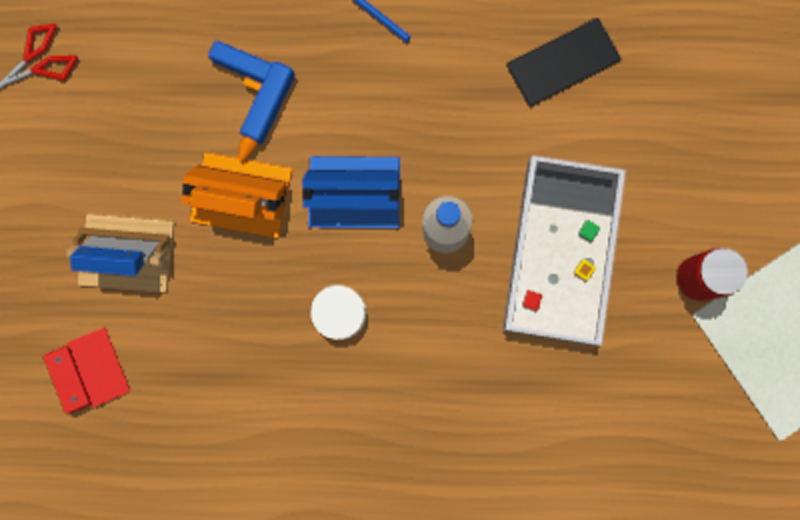

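View pics/sidec.png

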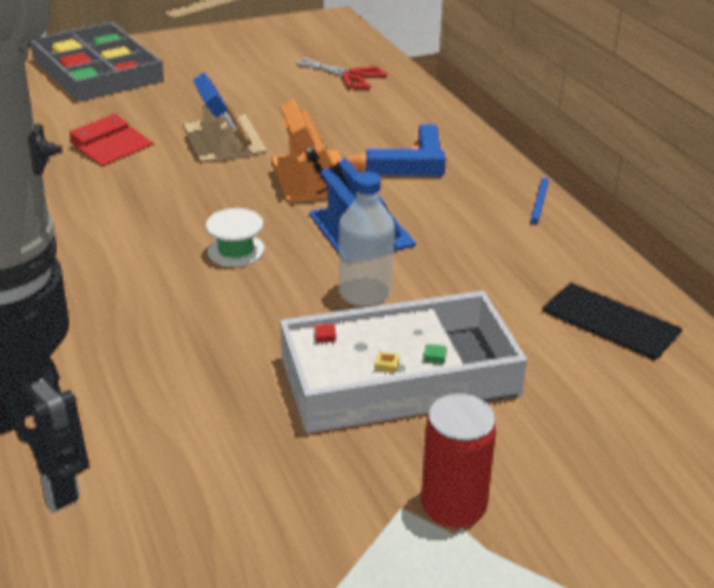

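```bash
cat > h.py <<'E'
import cv2,numpy as np
from scipy.optimize import minimize
def proj(p,X):
    c=(np.atleast_2d(X)-p["position"])@p["rotation"]
    return c[:,:2]/c[:,2:]*[p["K"][0,0],p["K"][1,1]]+[p["K"][0,2],p["K"][1,2]]
def box(x,y,z): return np.array([[a,b,c] for a in x for b in y for c in z],float)
def pose(x,y,yaw,z=0,tilt=0):  # tilt: z leans to own -x
    c,s=np.cos(yaw),np.sin(yaw);t=np.radians(tilt);C,S=np.cos(t),np.sin(t)
    R=np.array([[c,-s,0],[s,c,0],[0,0,1]])@np.array([[C,0,-S],[0,1,0],[S,0,C]])
    return R,np.array([x,y,z])
def tf(P,X): return X@P[0].T+P[1]
def render(p,parts):
    m=np.zeros((1600,2560),np.uint8)
    for X in parts:
        h=cv2.convexHull(((proj(p,X)+.5)*4-.5).astype(np.float32))
        cv2.fillConvexPoly(m,np.round(h*16).astype(np.int32),255,shift=4)
    return cv2.resize(m,(640,400),interpolation=cv2.INTER_AREA)/255.
def fit(model,x0,step,views):  # views: (pic, mask, valid)
    def cost(v): return sum(np.abs(render(p,model(v))-m)[ok].sum() for p,m,ok in views)
    x0=np.array(x0,float);best=None
    for k in (1,.4):
        S=np.vstack([x0]+[x0+k*np.eye(len(x0))[i]*step[i] for i in range(len(x0))])
        r=minimize(cost,x0,method="Nelder-Mead",options=dict(initial_simplex=S,maxfev=350,xatol=1e-4,fatol=.5));x0=r.x
    return r.x,r.fun
def ray(p,uv,z):
    d=p["rotation"]@[(uv[0]-p["K"][0,2])/p["K"][0,0],(uv[1]-p["K"][1,2])/p["K"][1,1],1]
    return p["position"]+d*(z-p["position"][2])/d[2]
def blue(im):
    h=cv2.cvtColor(im,cv2.COLOR_BGR2HSV);return (abs(h[...,0].astype(int)-109)<9)&(h[...,1]>140)&(h[...,2]>35)
def roi(m,u0,u1,v0,v1):
    o=np.zeros_like(m);o[v0:v1,u0:u1]=m[v0:v1,u0:u1];return o
E
cat > a.py <<'E'
from rig import vision,models
from h import *
import pickle
T=vision.read_camera("top");S=vision.read_camera("side")
M={(n,k):models.cut_out(k,p)[0]["mask"] for n,p in(("T",T),("S",S)) for k in("board","shaker","blue_holder","can")}
pickle.dump((T,S,M),open("d.pkl","wb"))
one=np.ones((400,640),bool)
# scraper handle
hb=box([-.012,.012],[-.045,.045],[.055,.091])
tm=roi(blue(T["pixels"]),145,200,195,225);sm=roi(blue(S["pixels"]),245,275,115,150)
g=ray(T,(172,208),.09)
f=lambda v:[tf(pose(v[0],v[1],v[2],.02,30),hb)]
# origin on easel: handle centre is offset
r1=fit(f,[g[0]+.04,g[1],0.05],[.02,.02,.15],[(T,tm*1.,one),(S,sm*1.,one)])
print("scraper",r1,tm.sum(),sm.sum())
# board
f2=lambda v:[tf(pose(*v[:3]),box([-.09,.15+v[3]],[-.058-v[3],.058+v[3]],[0,.052]))]
g=ray(T,(399,208),.05)
ex=lambda n:~(cv2.dilate((M[n,"shaker"]|M[n,"can"]).astype(np.uint8),np.ones((5,5)))>0)
r2=fit(f2,[g[0]-.03,g[1],-.1,.006],[.02,.02,.1,.002],[(T,M["T","board"]*1.,one),(S,M["S","board"]*1.,ex("S"))])
print("board",r2)
# holder
tm2=roi(blue(T["pixels"])|M["T","blue_holder"],265,330,150,200);sm2=roi(blue(S["pixels"])|M["S","blue_holder"],300,360,160,220)
def f3(v):
    return [tf(pose(v[0],v[1],v[2],.024,25),box([-.02,.02],[-.066,.066],[-.005,.055])),tf(pose(v[0],v[1],v[2]),box([v[3]-.0525,v[3]+.0525],[-.066,.066],[0,max(v[4],.001)]))]
g=ray(T,(298,175),.05)
r3=fit(f3,[g[0],g[1],0.,0,.01],[.02,.02,.1,.02,.004],[(T,tm2*1.,ex("T")),(S,sm2*1.,ex("S"))])
print("holder",r3,tm2.sum(),sm2.sum())
for k in("T","S"):
    p=T if k=="T" else S;w=cv2.resize(p["pixels"],None,fx=4,fy=4,interpolation=cv2.INTER_CUBIC)
    def dr(X,c): cv2.polylines(w,[np.round((proj(p,X)+.5)*4).astype(int)],True,c,1)
    def db(P,x,y,z,c):
        for zz in z: dr(tf(P,np.array([[x[0],y[0],zz],[x[1],y[0],zz],[x[1],y[1],zz],[x[0],y[1],zz]])),c)
    P=pose(*r1[0],.02,30);db(P,[-.012,.012],[-.045,.045],[.055,.091],(0,0,255));db(P,[-.002,.002],[-.05,.05],[0,.055],(0,255,0))
    P=pose(*r3[0][:3],.024,25);db(P,[-.02,.02],[-.066,.066],[.055],(0,0,255));db(P,[-.0045,.0045],[-.054,.054],[.055],(0,255,0))
    P=pose(*r3[0][:3]);db(P,[r3[0][3]-.0525,r3[0][3]+.0525],[-.066,.066],[0],(255,255,255))
    P=pose(*r2[0][:3]);db(P,[-.09,.15],[-.058,.058],[.052],(0,0,255));db(P,[-.09,.09],[-.058,.058],[.042],(0,255,0))
    if k=="T": A=w[4*145:4*215,4*145:4*335]
    else: B=w[4*112:4*192,4*235:4*365];Bb=w[4*222:4*302,4*285:4*420]
    if k=="T": Tb=w[4*145:4*260,4*365:4*440]
top=np.zeros((600,800,3),np.uint8);top[:280,:760]=A;top[280:600,:520]=B;cv2.imwrite("pics/ov.png",top)
b=np.zeros((470,860,3),np.uint8);b[:460,:300]=Tb;b[:320,310:850]=Bb;cv2.imwrite("pics/ovb.png",cv2.resize(b,(800,437)))
E
python3 a.py
```

```text
Traceback (most recent call last):
  File "a.py", line 5, in <module>
    M={(n,k):models.cut_out(k,p)[0]["mask"] for n,p in(("T",T),("S",S)) for k in("board","shaker","blue_holder","can")}
             ~~~~~~~~~~~~~~~~~~~^^^
IndexError: list index out of range
```

```bash
python3 - <<'E'
s=open("a.py").read()
s=s.replace('M={(n,k):models.cut_out(k,p)[0]["mask"] for','''def co(k,p):
    for _ in range(4):
        d=models.cut_out(k,p)
        if d: print(k,d[0]["conf"],d[0]["xy"]); return d[0]["mask"]
    print("missed",k); return np.zeros((400,640),bool)
M={(n,k):co(k,p) for''')
open("a.py","w").write(s)
E
python3 a.py
```

```text
board 0.97 [400.5, 205.4]
shaker 0.75 [340.4, 189.3]
blue_holder 0.64 [296.5, 176.5]
can 0.56 [476.3, 218.2]
board 0.84 [347.7, 262.9]
shaker 0.91 [335.2, 209.3]
blue_holder 0.58 [321.6, 187.0]
can 0.95 [380.1, 309.1]
scraper (array([ 0.55083973,  0.35188504, -0.04530012]), np.float64(168.1058823529412)) 401 122
board (array([ 0.51498939, -0.27061419, -0.14159737,  0.00743335]), np.float64(809.3490196078432))
holder (array([ 0.63793558,  0.02524195,  0.01887468, -0.00869008,  0.00688029]), np.float64(406.9882352941176)) 1662 970
```

View pics/ov.png

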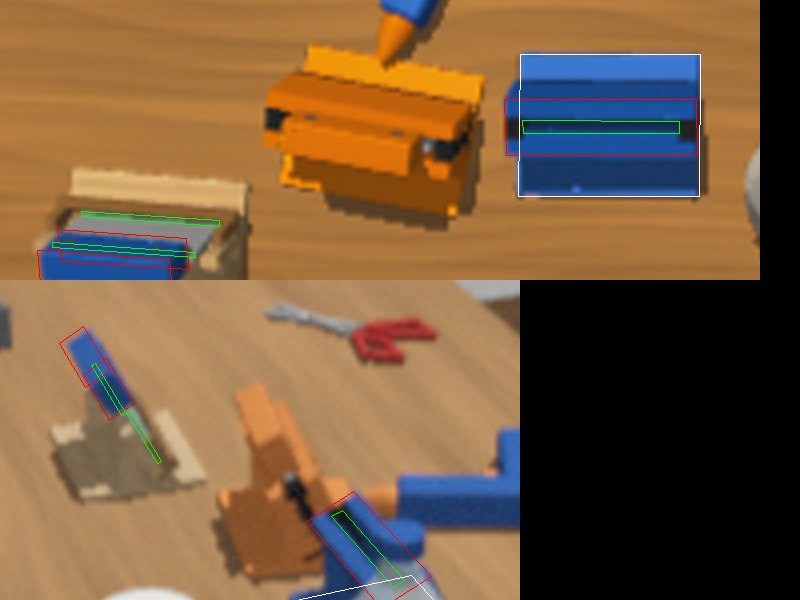

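View pics/ovb.png

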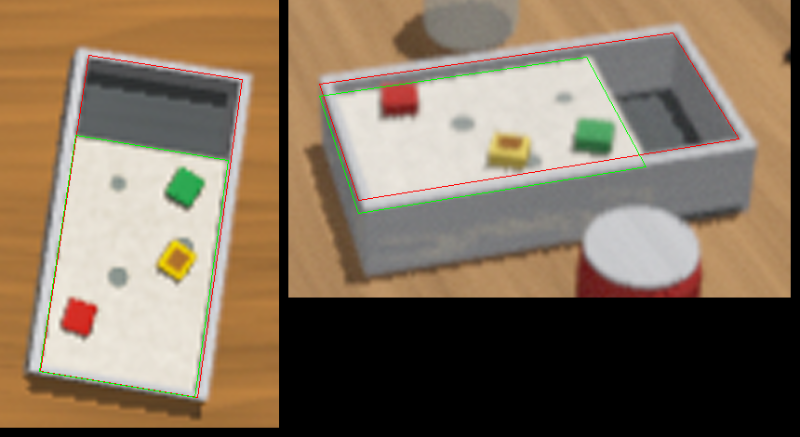

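```bash
cat > b.py <<'E'
from h import *
import pickle
T,S,M=pickle.load(open("d.pkl","rb"))
one=np.ones((400,640),bool)
hb=box([-.012,.012],[-.045,.045],[.055,.091])
tm=roi(blue(T["pixels"]),145,200,195,225);sm=roi(blue(S["pixels"]),245,275,115,150)
f=lambda v:[tf(pose(v[0],v[1],v[2],.02,30),hb)]
for nm,vw in(("T",[(T,tm*1.,one)]),("S",[(S,sm*1.,one)]),("TS",[(T,tm*1.,one),(S,sm*1.,one)])):
    for x0 in ([.57,.36,0],[.55,.375,-.1]):
        r=fit(f,x0,[.02,.02,.1],vw);print(nm,np.round(r[0],4),r[1])
out=np.zeros((480,800,3),np.uint8)
for p,m,(u,v),c in((T,tm,(150,185),0),(S,sm,(240,110),400)):
    w=cv2.resize(p["pixels"],None,fx=8,fy=8,interpolation=cv2.INTER_CUBIC)
    P=pose(*r[0],.02,30)
    for x,y,z,col in(([-.012,.012],[-.045,.045],[.055,.091],(0,0,255)),([-.002,.002],[-.05,.05],[0,.055],(0,255,0))):
        for zz in z: cv2.polylines(w,[np.round((proj(p,tf(P,np.array([[x[0],y[0],zz],[x[1],y[0],zz],[x[1],y[1],zz],[x[0],y[1],zz]])))+.5)*8).astype(int)],True,col,1)
    cs,_=cv2.findContours(cv2.resize(m.astype(np.uint8),None,fx=8,fy=8,interpolation=0),0,2);cv2.drawContours(w,cs,-1,(0,255,255),1)
    q=w[8*v:8*v+480,8*u:8*u+400];out[:,c:c+400]=q
cv2.imwrite("pics/z1.png",out)
E
python3 b.py
```

```text
T [ 0.5497  0.3538 -0.0237] 95.6313725490196
T [0.5484 0.3533 0.0198] 96.09019607843138
S [ 0.5544  0.3635 -0.001 ] 57.639215686274504
S [ 0.5537  0.3595 -0.0148] 59.13333333333334
TS [ 0.5505  0.3539 -0.0487] 169.35294117647058
TS [ 0.5509  0.3529 -0.044 ] 169.18039215686275
```

View pics/z1.png

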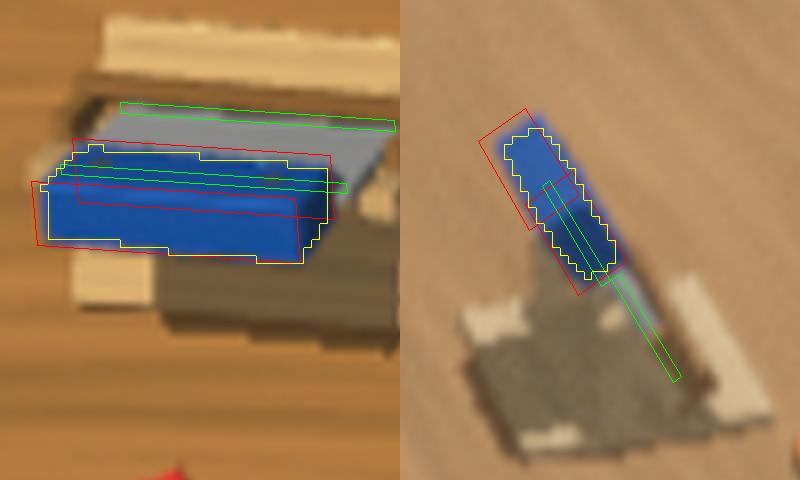

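```bash
sed -i 's/^def blue.*/def blue(im,t=12):/; s/^    h=cv2.cvtColor.*/    i=im.astype(int);return (i[...,0]-i[...,2])>t/' h.py; python3 b.py
```

```text
T [ 0.5505  0.3507 -0.0526] 38.23921568627451
T [ 0.5504  0.3506 -0.0546] 37.870588235294115
S [ 0.5547  0.3506 -0.0473] 26.580392156862743
S [ 0.5544  0.3523 -0.0515] 26.584313725490198
TS [ 0.5512  0.3502 -0.0689] 92.98823529411764
TS [ 0.5511  0.3502 -0.0694] 92.74509803921569
```

View pics/z1.png

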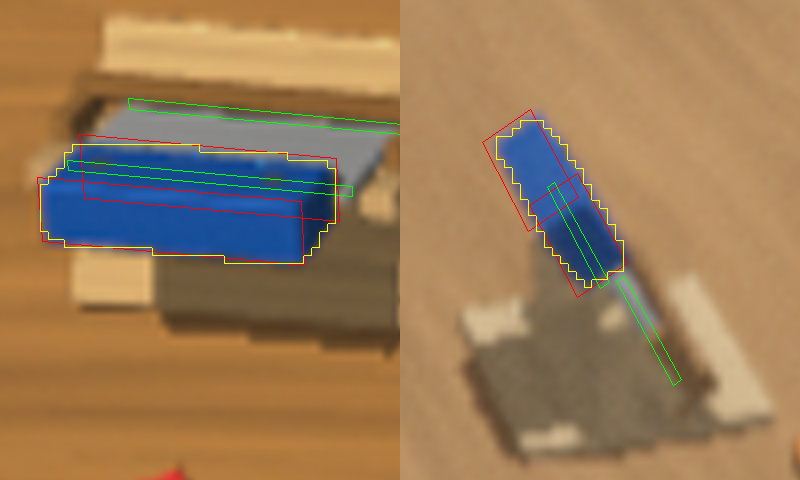

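```bash
cat > g.py <<'E'
from rig import bot
from h import *
from scipy.spatial.transform import Rotation as Ro
SC=(.5527,.3508,-.055); BD=(.515,-.2706,-.1416); HO=(.638,.0252,.0189)
def tool(P,d=.081):  # scraper pose -> tool pose
    R=P[0];return np.column_stack([R[:,1],R[:,0],-R[:,2]]),P[1]+R[:,2]*d
def delta(frm,to):
    d=(to[1]-frm[1])/.04;r=Ro.from_matrix(to[0]@frm[0].T).as_rotvec(degrees=True)/6
    return np.round(d,2).tolist(),np.round(r,2).tolist()
def now():
    s=bot.get_state();return s["tcp_rot"],s["ee_pos"]
E
python3 - <<'E'
from g import *
G=tool(pose(*SC,.02,30)); A=(G[0],G[1]-.10*G[0][:,2]); W=(G[0],np.array([.45,-.1,.36]))
print(G[1],A[1]); print(delta(now(),W));print(delta(W,A));print(delta(A,G))
E
```

```text
[0.51226124 0.35302638 0.09014806] [0.46233685 0.35577499 0.1767506 ]
([7.82, 10.82, 2.67], [-3.39, -4.13, 11.78])
([0.31, 11.39, -4.58], [0.0, 0.0, 0.0])
([1.25, -0.07, -2.17], [0.0, 0.0, 0.0])
```

Call:
send_rows(increments=[[[0.2,0.5,0.4],[-0.1,-0.15,0.5],1],[[0.5,0.7,0.2],[-0.22,-0.27,0.76],1],[[0.5,0.7,0.2],[-0.22,-0.27,0.76],1],[[0.5,0.7,0.2],[-0.22,-0.27,0.76],1],[[0.5,0.7,0.2],[-0.22,-0.27,0.76],1],[[0.5,0.7,0.2],[-0.22,-0.27,0.76],1],[[0.5,0.7,0.2],[-0.22,-0.27,0.76],1],[[0.5,0.7,0.2],[-0.22,-0.27,0.76],1],[[0.5,0.7,0.2],[-0.22,-0.27,0.76],1],[[0.5,0.7,0.2],[-0.22,-0.27,0.76],1],[[0.5,0.7,0.2],[-0.22,-0.27,0.76],1],[[0.5,0.7,0.1],[-0.22,-0.27,0.76],1],[[0.5,0.7,0],[-0.22,-0.27,0.76],1],[[0.5,0.7,0],[-0.22,-0.27,0.76],1],[[0.5,0.7,0],[-0.22,-0.27,0.76],1],[[0.3,0.5,0],[-0.21,-0.2,0.64],1],[[0,0,0],[0,0,0],1]])

```text
t: 4.1
ee_pos: [0.4375, -0.0971, 0.3531]
tcp_rot: [[0.048, 0.867, 0.497], [0.999, -0.04, -0.026], [-0.003, 0.498, -0.867]]
contact_force: [-0.7, -0.7, -0.2]
gripper_width: 0.0853
grip_force: 0.0
```

```bash
python3 - <<'E'
from g import *
G=tool(pose(*SC,.02,30)); A=(G[0],G[1]-.10*G[0][:,2])
s=bot.get_state();print(s["t"],s["joint_positions"],s["ee_pos"],delta(now(),A))
E
```

```text
4.1 [ 0.71076263 -0.29147906 -0.32965835  1.97397803 -0.30546797  0.96171968
  0.43769818] [ 0.43750531 -0.09708294  0.35305315] ([0.62, 11.32, -4.41], [0.03, -0.03, -0.07])
```

Call:
send_rows(increments=[[[0.1,0.5,-0.1],[0,0,0],1],[[0.1,0.8,-0.3],[0,0,0],1],[[0.1,0.8,-0.3],[0,0,0],1],[[0.1,0.8,-0.3],[0,0,0],1],[[0.1,0.8,-0.3],[0,0,0],1],[[0.1,0.8,-0.3],[0,0,0],1],[[0,0.8,-0.3],[0,0,0],1],[[0,0.8,-0.3],[0,0,0],1],[[0,0.8,-0.3],[0,0,0],1],[[0,0.8,-0.3],[0,0,0],1],[[0,0.8,-0.3],[0,0,0],1],[[0,0.8,-0.3],[0,0,0],1],[[0,0.8,-0.4],[0,0,0],1],[[0,0.8,-0.3],[0,0,0],1],[[0,0.4,-0.3],[0,0,0],1],[[0,0,0],[0,0,0],1],[[0,0,0],[0,0,0],1]])

```text
t: 5.8
ee_pos: [0.4606, 0.3365, 0.1799]
tcp_rot: [[0.057, 0.87, 0.49], [0.998, -0.045, -0.036], [-0.009, 0.491, -0.871]]
contact_force: [0.6, 0.2, 0.2]
gripper_width: 0.0854
grip_force: 0.0
```

```bash
python3 - <<'E'
from g import *
from rig import vision
G=tool(pose(*SC,.02,30))
s=bot.get_state();print(s["t"],s["joint_positions"],s["ee_pos"],delta(now(),G))
o=np.zeros((420,800,3),np.uint8)
a=vision.read_camera("top")["pixels"][160:265,130:230];b=vision.read_camera("side")["pixels"][80:185,220:320]
o[:,:400]=cv2.resize(a,(400,420));o[:,400:]=cv2.resize(b,(400,420));cv2.imwrite("pics/g1.png",o)
E
```

```text
5.8 [-0.05581838  0.42560114 -1.07630309  1.90343466  1.01943881  1.04551708
 -1.66071584] [0.46061256 0.33651825 0.17989129] ([1.29, 0.41, -2.24], [0.08, -0.1, 0.02])
```

View pics/g1.png

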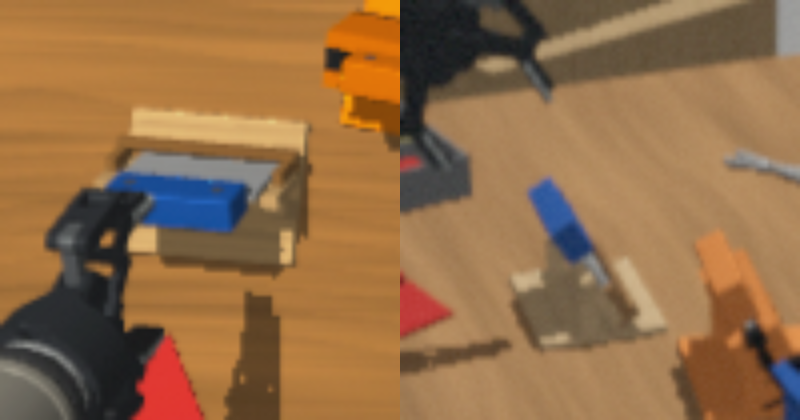

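```bash
python3 - <<'E'
from g import *
import pickle
T,S,M=pickle.load(open("d.pkl","rb"))
R,p=now()
for d in(0,.022): print([((proj(c,p+R[:,2]*d)-o)*4).round().tolist() for c,o in((T,(130,160)),(S,(220,80)))])
E
```

```text
[[[140.0, 268.0]], [[87.0, 122.0]]]
[[[153.0, 253.0]], [[102.0, 144.0]]]
```

Call:
send_rows(increments=[[[0.05,0.41,-0.05],[0.08,-0.1,0.02],1],[[0.2,0,-0.3],[0,0,0],1],[[0.2,0,-0.4],[0,0,0],1],[[0.2,0,-0.4],[0,0,0],1],[[0.2,0,-0.4],[0,0,0],1],[[0.2,0,-0.35],[0,0,0],1],[[0.2,0,-0.3],[0,0,0],1],[[0,0,0],[0,0,0],1],[[0,0,0],[0,0,0],1]])

```text
t: 6.8
ee_pos: [0.5103, 0.3535, 0.0922]
tcp_rot: [[0.053, 0.865, 0.5], [0.999, -0.047, -0.026], [0.001, 0.5, -0.866]]
contact_force: [-0.4, -0.5, -0.1]
gripper_width: 0.0858
grip_force: 0.0
```

```bash
python3 - <<'E'
from g import *
from rig import vision
G=tool(pose(*SC,.02,30))
s=bot.get_state();print(s["t"],s["joint_positions"],s["ee_pos"],s["contact_force"],delta(now(),G))
E
```

```text
6.8 [-0.16811929  0.61818055 -0.92352776  1.89007482  1.2522104   0.97009964
 -1.81325533] [0.51028208 0.3534833  0.0921897 ] [-0.42044919 -0.48756382 -0.11119379] ([0.05, -0.01, -0.05], [-0.01, 0.0, -0.01])
```

Call:
send_rows(increments=[[[0.05,0,-0.05],[0,0,0],0.2],[[0,0,0],[0,0,0],-0.2],[[0,0,0],[0,0,0],-0.5],[[0,0,0],[0,0,0],-0.8],[[0,0,0],[0,0,0],-1],[[0,0,0],[0,0,0],-1],[[0,0,0],[0,0,0],-1],[[0,0,0],[0,0,0],-1],[[0,0,0],[0,0,0],-1],[[0,0,0],[0,0,0],-1],[[0,0,0],[0,0,0],-1],[[0,0,0],[0,0,0],-1]], newtons=60)

```text
t: 8.0
ee_pos: [0.5112, 0.3547, 0.0904]
tcp_rot: [[0.051, 0.865, 0.499], [0.999, -0.045, -0.024], [0.002, 0.5, -0.866]]
contact_force: [-5.2, -1.1, 5.2]
gripper_width: 0.0234
grip_force: 59.7
```

```bash
python3 - <<'E'
from g import *
n=now();L=(n[0],n[1]-.12*n[0][:,2])
def bd(x,z,y=0):
    P=pose(*BD); o=tf(P,np.array([[x,y,z]]))[0]; return tool((P[0],o),.0813)
V=(bd(0,0)[0],np.array([.45,.33,.33]));A=bd(-.072,.2);B=bd(-.072,.045);C=bd(.112,.045)
print(L[1],A[1],B[1],C[1])
for a,b in((n,L),(L,V),(V,A),(A,B),(B,C)):print(delta(a,b))
E
```

```text
[0.45127251 0.3576474  0.19436733] [ 0.44372061 -0.26043884  0.2813    ] [ 0.44372061 -0.26043884  0.1263    ] [ 0.62587904 -0.28640626  0.1263    ]
([-1.5, 0.07, 2.6], [0.0, 0.0, 0.0])
([-0.03, -0.69, 3.39], [0.47, 4.98, -0.84])
([-0.16, -14.76, -1.22], [0.0, 0.0, 0.0])
([0.0, 0.0, -3.88], [0.0, 0.0, 0.0])
([4.55, -0.65, 0.0], [0.0, 0.0, 0.0])
```

Call:
send_rows(increments=[[[-0.05,0,0.1],[0,0,0],-1],[[-0.12,0,0.2],[0,0,0],-1],[[-0.17,0,0.3],[0,0,0],-1],[[-0.17,0,0.3],[0,0,0],-1],[[-0.17,0,0.3],[0,0,0],-1],[[-0.17,0,0.3],[0,0,0],-1],[[-0.17,0,0.3],[0,0,0],-1],[[-0.17,0,0.3],[0,0,0],-1],[[-0.17,0,0.3],[0,0,0],-1],[[-0.1,0,0.2],[0,0,0],-1],[[0,0,0],[0,0,0],-1]])

```text
t: 9.1
ee_pos: [0.4533, 0.3552, 0.196]
tcp_rot: [[0.051, 0.864, 0.502], [0.999, -0.046, -0.023], [0.003, 0.502, -0.865]]
contact_force: [0.2, -0.4, -2.5]
gripper_width: 0.0233
grip_force: 58.9
```

Call:
send_rows(increments=[[[0,-0.05,0.2],[0.03,0.3,-0.05],-1],[[0,-0.07,0.34],[0.05,0.5,-0.08],-1],[[0,-0.07,0.34],[0.05,0.5,-0.08],-1],[[0,-0.07,0.34],[0.05,0.5,-0.08],-1],[[0,-0.07,0.34],[0.05,0.5,-0.08],-1],[[0,-0.07,0.34],[0.05,0.5,-0.08],-1],[[0,-0.07,0.34],[0.05,0.5,-0.08],-1],[[0,-0.07,0.34],[0.05,0.5,-0.08],-1],[[0,-0.07,0.34],[0.05,0.5,-0.08],-1],[[0,-0.07,0.34],[0.05,0.5,-0.09],-1],[[0,-0.07,0.1],[0.03,0.2,-0.03],-1],[[0,-0.4,0],[0,0,0],-1],[[0,-0.7,0],[0,0,0],-1],[[0,-0.8,0],[0,0,0],-1],[[0,-0.8,0],[0,0,0],-1],[[0,-0.8,0],[0,0,0],-1],[[0,-0.8,0],[0,0,0],-1],[[0,-0.8,0],[0,0,0],-1],[[0,-0.8,0],[0,0,0],-1],[[0,-0.8,0],[0,0,0],-1]])

```text
t: 11.1
ee_pos: [0.4528, 0.0544, 0.3278]
tcp_rot: [[0.14, 0.99, -0.002], [0.99, -0.14, 0.003], [0.002, -0.003, -1.0]]
contact_force: [0.2, 0.1, -1.9]
gripper_width: 0.0235
grip_force: 59.1
```

Call:
send_rows(increments=[[[0,-0.8,0],[0,0,0],-1],[[0,-0.8,0],[0,0,0],-1],[[0,-0.8,0],[0,0,0],-1],[[0,-0.8,0],[0,0,0],-1],[[0,-0.8,0],[0,0,0],-1],[[0,-0.8,-0.1],[0,0,0],-1],[[0,-0.8,-0.2],[0,0,0],-1],[[0,-0.8,-0.3],[0,0,0],-1],[[0,-0.7,-0.3],[0,0,0],-1],[[0,-0.3,-0.2],[0,0,0],-1],[[0,0,0],[0,0,0],-1],[[0,0,0],[0,0,0],-1]])

```text
t: 12.3
ee_pos: [0.4537, -0.2378, 0.2847]
tcp_rot: [[0.138, 0.99, -0.002], [0.99, -0.138, 0.006], [0.006, -0.002, -1.0]]
contact_force: [0.1, -0.7, -2.2]
gripper_width: 0.0233
grip_force: 59.1
```

```bash
cat > c.py <<'E'
from g import *
from rig import vision
import sys
def bd(x,z,y=0):
    P=pose(*BD); o=tf(P,np.array([[x,y,z]]))[0]; return tool((P[0],o),.0813)
if __name__=="__main__":
    s=bot.get_state();print(s["t"],np.round(s["joint_positions"],2),s["ee_pos"])
    print(delta(now(),bd(-.072,.045)))
    T=vision.read_camera("top");S=vision.read_camera("side")
    n=now();o=np.zeros((600,800,3),np.uint8)
    for p,(u,v),c in((T,(355,130),0),(S,(280,170),400)):
        w=cv2.resize(p["pixels"],None,fx=4,fy=4,interpolation=cv2.INTER_CUBIC)
        X=np.array([[-.05,0,.0813],[.05,0,.0813],[.05,0,.0263],[-.05,0,.0263]])
        cv2.polylines(w,[np.round((proj(p,X@n[0].T+n[1])+.5)*4).astype(int)],True,(0,255,0),1)
        o[:,c:c+400]=w[4*v:4*v+600,4*u:4*u+400]
    cv2.imwrite(sys.argv[1],o)
E
python3 c.py pics/b1.png
```

```text
12.3 [ 1.26  0.41 -1.11  1.52  0.36  1.44 -0.01] [ 0.45370325 -0.2377734   0.28468551]
([-0.25, -0.57, -3.96], [-0.06, -0.02, -0.03])
```

View pics/b1.png

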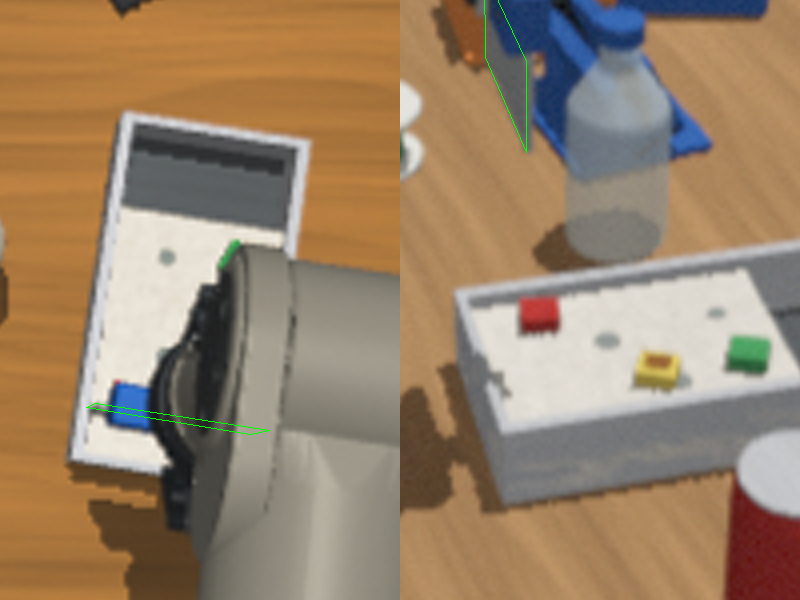

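Call:
send_rows(increments=[[[-0.1,-0.25,0],[-0.06,-0.02,-0.03],-1],[[-0.1,-0.25,-0.1],[0,0,0],-1],[[-0.05,-0.07,-0.2],[0,0,0],-1],[[0,0,-0.4],[0,0,0],-1],[[0,0,-0.4],[0,0,0],-1],[[0,0,-0.4],[0,0,0],-1],[[0,0,-0.4],[0,0,0],-1],[[0,0,-0.3],[0,0,0],-1],[[0,0,0],[0,0,0],-1],[[0,0,0],[0,0,0],-1]])

```text
t: 13.4
ee_pos: [0.4435, -0.2628, 0.1966]
tcp_rot: [[0.143, 0.99, 0.001], [0.99, -0.143, -0.001], [-0.001, 0.001, -1.0]]
contact_force: [0.3, -0.0, -1.2]
gripper_width: 0.0229
grip_force: 59.1
```

```bash
cat > d.py <<'E'
from c import *
s=bot.get_state();print(s["t"],np.round(s["joint_positions"],2),s["ee_pos"],np.round(s["contact_force"],1))
n=now();o=n[1]+n[0][:,2]*.0813;l=(o-[BD[0],BD[1],0])@pose(*BD)[0]
print("blade in board",l,delta(n,bd(-.072,.045)),delta(n,bd(.112,.045)))
E
python3 d.py
```

```text
13.4 [ 1.27  0.48 -1.06  1.67  0.44  1.26 -0.02] [ 0.44350566 -0.26277106  0.19664372] [ 0.3 -0.  -1.2]
blade in board [-0.0718184  -0.00245175  0.11534382] ([0.01, 0.06, -1.76], [0.01, 0.01, 0.02]) ([4.56, -0.59, -1.76], [0.01, 0.01, 0.02])
```

Call:
send_rows(increments=[[[0,0.06,-0.3],[0,0,0],-1],[[0,0,-0.4],[0,0,0],-1],[[0,0,-0.4],[0,0,0],-1],[[0,0,-0.3],[0,0,0],-1],[[0,0,-0.2],[0,0,0],-1],[[0,0,-0.14],[0,0,0],-1],[[0,0,0],[0,0,0],-1],[[0,0,0],[0,0,0],-1]])

```text
t: 14.2
ee_pos: [0.444, -0.2603, 0.1274]
tcp_rot: [[0.143, 0.99, 0.001], [0.99, -0.143, -0.002], [-0.002, 0.002, -1.0]]
contact_force: [0.5, -0.3, -2.3]
gripper_width: 0.0232
grip_force: 59.2
```

```bash
python3 d.py
```

```text
14.2 [ 1.23  0.55 -1.01  1.76  0.51  1.12 -0.09] [ 0.44395764 -0.26027888  0.12742742] [ 0.5 -0.3 -2.3]
blade in board [-7.16499658e-02  4.65258992e-05  4.61276670e-02] ([-0.01, -0.0, -0.03], [0.02, 0.01, 0.02]) ([4.55, -0.65, -0.03], [0.02, 0.01, 0.02])
```

Call:
send_rows(increments=[[[0.1,-0.01,-0.03],[0,0,0],-1],[[0.2,-0.03,0],[0,0,0],-1],[[0.25,-0.036,0],[0,0,0],-1],[[0.25,-0.036,0],[0,0,0],-1],[[0.25,-0.036,0],[0,0,0],-1],[[0.25,-0.036,0],[0,0,0],-1],[[0.25,-0.036,0],[0,0,0],-1],[[0.25,-0.036,0],[0,0,0],-1],[[0.25,-0.036,0],[0,0,0],-1],[[0.25,-0.036,0],[0,0,0],-1],[[0,0,0],[0,0,0],-1]])

```text
t: 15.3
ee_pos: [0.5372, -0.2731, 0.1259]
tcp_rot: [[0.143, 0.99, 0.002], [0.99, -0.143, -0.001], [-0.001, 0.003, -1.0]]
contact_force: [0.1, 0.3, -1.3]
gripper_width: 0.0233
grip_force: 59.1
```

```bash
python3 d.py
```

```text
15.3 [ 1.03  0.7  -0.93  1.52  0.58  1.22 -0.14] [ 0.53722547 -0.27312857  0.12591812] [ 0.1  0.3 -1.3]
blade in board [0.02256551 0.00056613 0.04461841] ([-2.34, 0.32, 0.01], [0.01, 0.02, 0.02]) ([2.22, -0.33, 0.01], [0.01, 0.02, 0.02])
```

Call:
send_rows(increments=[[[0.2,-0.03,0],[0,0,0],-1],[[0.25,-0.036,0],[0,0,0],-1],[[0.25,-0.036,0],[0,0,0],-1],[[0.25,-0.036,0],[0,0,0],-1],[[0.25,-0.036,0],[0,0,0],-1],[[0.25,-0.036,0],[0,0,0],-1],[[0.25,-0.036,0],[0,0,0],-1],[[0.25,-0.036,0],[0,0,0],-1],[[0.2,-0.03,0],[0,0,0],-1],[[0.1,-0.02,0],[0,0,0],-1],[[0,0,0],[0,0,0],-1],[[0,0,0],[0,0,0],-1]])

```text
t: 16.5
ee_pos: [0.6253, -0.2866, 0.1257]
tcp_rot: [[0.143, 0.99, -0.0], [0.99, -0.143, -0.002], [-0.002, 0.0, -1.0]]
contact_force: [-0.9, 1.0, -2.6]
gripper_width: 0.0231
grip_force: 59.3
```

```bash
python3 d.py; python3 - <<'E'
from rig import vision,models
import numpy as np,cv2,pickle
S=vision.read_camera("side");pickle.dump(S,open("s2.pkl","wb"))
for k in("red_gem","green_gem","amber_gem"):print(k,[(round(d["conf"],2),np.round(d["xy"]).tolist(),int(d["mask"].sum())) for d in models.cut_out(k,S)])
E
```

```text
16.5 [ 0.86  0.84 -0.88  1.23  0.63  1.34 -0.13] [ 0.625264   -0.28658824  0.12570783] [-0.9  1.  -2.6]
blade in board [ 0.11142917 -0.00040243  0.04440794] ([-4.54, 0.65, 0.01], [0.02, -0.0, 0.02]) ([0.02, 0.0, 0.01], [0.02, -0.0, 0.02])
red_gem [(0.54, [379.0, 312.0], 1903)]
green_gem [(0.53, [273.0, 203.0], 610)]
amber_gem []
```

Call:
send_rows(increments=[[[0,0,0.2],[0,0,0],-1],[[0,0,0.4],[0,0,0],-1],[[0,0,0.6],[0,0,0],-1],[[0,0,0.7],[0,0,0],-1],[[0,0,0.7],[0,0,0],-1],[[0,0,0.7],[0,0,0],-1],[[-0.3,0,0.7],[0,0,0],-1],[[-0.5,0.2,0.5],[0,0,0],-1],[[-0.5,0.4,0.2],[0,0,0],-1],[[-0.5,0.6,0],[0,0,0],-1],[[-0.5,0.7,0],[0,0,0],-1],[[-0.3,0.7,0],[0,0,0],-1],[[0,0.7,0],[0,0,0],-1],[[0,0.7,0],[0,0,0],-1],[[0,0.7,0],[0,0,0],-1],[[0,0.3,0],[0,0,0],-1],[[0,0,0],[0,0,0],-1]])

```text
t: 18.4
ee_pos: [0.5216, -0.0838, 0.3154]
tcp_rot: [[0.138, 0.99, 0.003], [0.99, -0.138, -0.002], [-0.002, 0.003, -1.0]]
contact_force: [-0.4, -1.1, -1.8]
gripper_width: 0.0231
grip_force: 59.5
```

```bash
cat > e.py <<'E'
from c import *
import pickle
s=bot.get_state();print(s["t"],np.round(s["joint_positions"],2),s["ee_pos"])
T=vision.read_camera("top");S=vision.read_camera("side");pickle.dump((T,S),open("s2.pkl","wb"))
# gems by colour inside the board outline
P=pose(*BD)
for nm,p in(("T",T),("S",S)):
    hsv=cv2.cvtColor(p["pixels"],cv2.COLOR_BGR2HSV)
    m=render(p,[tf(P,box([-.09,.15],[-.058,.058],[.01,.052]))])>.5
    for c,(a,b) in dict(red=(172,187),green=(50,80),amber=(20,32)).items():
        h=hsv[...,0].astype(int);h=np.where(h<8,h+180,h) if c=="red" else h
        k=m&(h>=a)&(h<=b)&(hsv[...,1]>130)&(hsv[...,2]>50)
        n,_,st,ce=cv2.connectedComponentsWithStats(k.astype(np.uint8))
        for i in range(1,n):
            if st[i,4]>5: print(nm,c,st[i,4],ce[i].round(1),"board xy@z.012",((ray(p,ce[i],.012)-P[1])@P[0])[:2].round(3),"@.048",((ray(p,ce[i],.048)-P[1])@P[0])[:2].round(3))
E
python3 e.py; python3 - <<'E'
from g import *
P=pose(*HO,.024,25)
for d in(.03,.075,.12): print(d,tool((P[0],P[1]+d*P[0][:,2]),.0813)[1],delta(now(),tool((P[0],P[1]+d*P[0][:,2]),.0813)))
E
```

```text
18.4 [ 0.88  0.41 -1.07  1.43  0.36  1.51 -0.32] [ 0.52164983 -0.0838481   0.31541924]
T red 72 [393.2 170.9] board xy@z.012 [0.128 0.035] @.048 [0.12  0.039]
T green 65 [413.8 172.9] board xy@z.012 [ 0.132 -0.024] @.048 [ 0.124 -0.018]
T amber 46 [412.9 180.9] board xy@z.012 [ 0.108 -0.025] @.048 [ 0.101 -0.019]
S red 83 [382.8 249.9] board xy@z.012 [0.131 0.034] @.048 [ 0.113 -0.009]
S amber 13 [382.3 260. ] board xy@z.012 [ 0.116 -0.003] @.048 [ 0.099 -0.045]
0.03 [0.59097099 0.02431105 0.12487206] ([1.73, 2.81, -4.74], [-0.23, -4.15, 1.55])
0.075 [0.57195656 0.02395163 0.16565591] ([1.26, 2.8, -3.72], [-0.23, -4.15, 1.55])
0.12 [0.55294214 0.02359221 0.20643976] ([0.78, 2.79, -2.7], [-0.23, -4.15, 1.55])
```

Call:
send_rows(increments=[[[0.05,0.2,0],[-0.01,-0.2,0.1],-1],[[0.1,0.4,0],[-0.03,-0.5,0.2],-1],[[0.1,0.4,0],[-0.03,-0.6,0.2],-1],[[0.1,0.4,0],[-0.03,-0.6,0.2],-1],[[0.1,0.4,0],[-0.03,-0.6,0.2],-1],[[0.1,0.4,0],[-0.03,-0.6,0.2],-1],[[0.1,0.4,0],[-0.03,-0.6,0.25],-1],[[0.1,0.2,-0.2],[-0.04,-0.45,0.2],-1],[[0,0,-0.4],[0,0,0],-1],[[0,0,-0.5],[0,0,0],-1],[[0,0,-0.5],[0,0,0],-1],[[0,0,-0.5],[0,0,0],-1],[[0,0,-0.4],[0,0,0],-1],[[0,0,-0.1],[0,0,0],-1],[[0,0,0],[0,0,0],-1],[[0,0,0],[0,0,0],-1]])

```text
t: 20.1
ee_pos: [0.5523, 0.0252, 0.2109]
tcp_rot: [[-0.021, 0.906, 0.423], [1.0, 0.018, 0.01], [0.001, 0.424, -0.906]]
contact_force: [0.0, 0.9, -2.0]
gripper_width: 0.0232
grip_force: 59.3
```

```bash
cat > f.py <<'E'
from g import *
from rig import vision
import sys
P=pose(*HO,.024,25)
def at(d): return tool((P[0],P[1]+d*P[0][:,2]),.0813)
def rep():
    s=bot.get_state();n=now();print(s["t"],np.round(s["joint_positions"],2),s["ee_pos"],np.round(s["contact_force"],1),np.round(s["wrist_torque"],2))
    o=n[1]+n[0][:,2]*.0813;print("edge in slot",((o-P[1])@P[0]).round(4));return n
if __name__=="__main__":
    n=rep()
    for d in map(float,sys.argv[1:]): print(d,delta(n,at(d)))
E
python3 f.py .12 .075; python3 - <<'E'
from f import *
n=now();o=np.zeros((600,800,3),np.uint8)
T=vision.read_camera("top");S=vision.read_camera("side")
for p,(u,v),c,k in((T,(260,130),0,5),(S,(285,130),400,5)):
    w=cv2.resize(p["pixels"],None,fx=k,fy=k,interpolation=cv2.INTER_CUBIC)
    dr=lambda X,col:cv2.polylines(w,[np.round((proj(p,X)+.5)*k).astype(int)],True,col,1)
    for x in(-.002,.002): dr(np.array([[-.05,x,.0813],[.05,x,.0813],[.05,x,.0263],[-.05,x,.0263]])@n[0].T+n[1],(0,255,0))
    for z in(.0263,-.0097): dr(np.array([[-.045,-.012,z],[.045,-.012,z],[.045,.012,z],[-.045,.012,z]])@n[0].T+n[1],(0,255,255))
    dr(tf(P,np.array([[-.0045,-.054,.055],[-.0045,.054,.055],[.0045,.054,.055],[.0045,-.054,.055]])),(0,0,255))
    q=w[k*v:k*v+600,k*u:k*u+400];o[:q.shape[0],c:c+400]=q
cv2.imwrite("pics/h1.png",o)
E
```

```text
20.1 [ 0.89  0.22 -1.11  1.96  0.4   0.68 -0.41] [0.55226251 0.02523341 0.21088692] [ 0.   0.9 -2. ] [-0.02  0.67 -0.01]
edge in slot [0.0014 0.0018 0.1243]
0.12 ([0.02, -0.04, -0.11], [-0.01, 0.01, -0.02])
0.075 ([0.49, -0.03, -1.13], [-0.01, 0.01, -0.02])
```

View pics/h1.png

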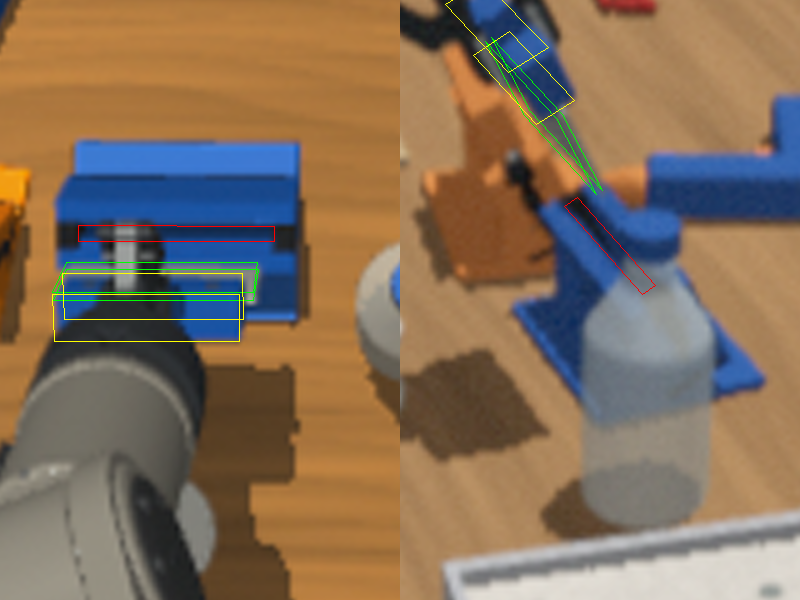

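```bash
sed -i 's/HO=(.638,/HO=(.6365,/' g.py; python3 f.py .07 .045
```

```text
20.2 [ 0.89  0.22 -1.11  1.96  0.4   0.68 -0.41] [0.55239318 0.02532935 0.21113772] [ 0.  -0.2 -2.2] [-0.01  0.63  0.01]
edge in slot [0.003  0.0019 0.1238]
0.07 ([0.5, -0.03, -1.25], [-0.01, 0.01, -0.02])
0.045 ([0.77, -0.03, -1.82], [-0.01, 0.01, -0.02])
```

Call:
send_rows(increments=[[[0.05,-0.03,-0.2],[-0.01,0.01,-0.02],-1],[[0.1,0,-0.25],[0,0,0],-1],[[0.1,0,-0.25],[0,0,0],-1],[[0.1,0,-0.25],[0,0,0],-1],[[0.1,0,-0.2],[0,0,0],-1],[[0.05,0,-0.1],[0,0,0],-1],[[0,0,0],[0,0,0],-1],[[0,0,0],[0,0,0],-1]])

```text
t: 21.0
ee_pos: [0.5717, 0.0244, 0.1601]
tcp_rot: [[-0.02, 0.907, 0.421], [1.0, 0.018, 0.009], [0.0, 0.421, -0.907]]
contact_force: [-0.5, -0.3, -1.7]
gripper_width: 0.023
grip_force: 59.4
```

```bash
python3 f.py .07 .045
```

```text
21.0 [ 0.73  0.32 -0.97  1.98  0.59  0.61 -0.57] [0.57171858 0.02440729 0.16009419] [-0.5 -0.3 -1.7] [ 0.01  0.65 -0.06]
edge in slot [-0.0013  0.0005  0.0694]
0.07 ([0.02, -0.01, 0.03], [-0.0, -0.01, -0.01])
0.045 ([0.29, -0.01, -0.54], [-0.0, -0.01, -0.01])
```

Now into the mouth, watching the force.

Call:
send_rows(increments=[[[0.06,-0.01,-0.1],[0,0,0],-1],[[0.06,0,-0.12],[0,0,0],-1],[[0.06,0,-0.12],[0,0,0],-1],[[0.06,0,-0.12],[0,0,0],-1],[[0.05,0,-0.08],[0,0,0],-1],[[0,0,0],[0,0,0],-1],[[0,0,0],[0,0,0],-1]])

```text
t: 21.7
ee_pos: [0.5831, 0.024, 0.1381]
tcp_rot: [[-0.02, 0.907, 0.421], [1.0, 0.018, 0.009], [0.001, 0.421, -0.907]]
contact_force: [-0.6, -0.6, -1.9]
gripper_width: 0.023
grip_force: 59.4
```

```bash
python3 f.py .045 .025
```

```text
21.7 [ 0.66  0.37 -0.91  1.98  0.67  0.58 -0.63] [0.58313584 0.02398807 0.13811311] [-0.6 -0.6 -1.9] [ 0.04  0.63 -0.04]
edge in slot [-0.0003 -0.0001  0.0447]
0.045 ([-0.0, 0.01, 0.01], [-0.0, -0.02, -0.01])
0.025 ([0.21, 0.01, -0.44], [-0.0, -0.02, -0.01])
```

Call:
send_rows(increments=[[[0.04,0.01,-0.09],[0,-0.02,0],-1],[[0.04,0,-0.09],[0,0,0],-1],[[0.04,0,-0.09],[0,0,0],-1],[[0.04,0,-0.09],[0,0,0],-1],[[0.04,0,-0.08],[0,0,0],-1],[[0,0,0],[0,0,0],-1],[[0,0,0],[0,0,0],-1]])

```text
t: 22.4
ee_pos: [0.5911, 0.0243, 0.1205]
tcp_rot: [[-0.019, 0.906, 0.422], [1.0, 0.017, 0.009], [0.0, 0.423, -0.906]]
contact_force: [-0.7, -0.1, -2.9]
gripper_width: 0.0232
grip_force: 59.4
```

```bash
python3 f.py .025 .01 .003 0
```

```text
22.4 [ 0.61  0.41 -0.86  1.98  0.73  0.55 -0.68] [0.59110445 0.0242845  0.12048351] [-0.7 -0.1 -2.9] [-0.04  0.68 -0.01]
edge in slot [-0.0004 -0.      0.0253]
0.025 ([0.01, 0.0, -0.0], [-0.0, -0.0, -0.01])
0.01 ([0.17, 0.0, -0.34], [-0.0, -0.0, -0.01])
0.003 ([0.24, 0.01, -0.5], [-0.0, -0.0, -0.01])
0.0 ([0.28, 0.01, -0.57], [-0.0, -0.0, -0.01])
```

Call:
send_rows(increments=[[[0.04,0,-0.08],[0,0,0],-1],[[0.04,0,-0.09],[0,0,0],-1],[[0.04,0,-0.09],[0,0,0],-1],[[0.04,0,-0.08],[0,0,0],-1],[[0.04,0,-0.08],[0,0,0],-1],[[0.03,0,-0.06],[0,0,0],-1],[[0.02,0,-0.04],[0,0,0],-1],[[0,0,0],[0,0,0],-1],[[0,0,0],[0,0,0],-1]])

```text
t: 23.3
ee_pos: [0.6011, 0.0243, 0.0998]
tcp_rot: [[-0.019, 0.906, 0.423], [1.0, 0.017, 0.009], [0.0, 0.423, -0.906]]
contact_force: [-0.3, 0.3, -2.2]
gripper_width: 0.0231
grip_force: 59.4
```

```bash
python3 f.py 0 -.002
```

```text
23.3 [ 0.56  0.45 -0.8   1.98  0.79  0.52 -0.74] [0.60113    0.02427488 0.0998437 ] [-0.3  0.3 -2.2] [0.   0.6  0.02]
edge in slot [ 0.     -0.0002  0.0024]
0.0 ([0.03, 0.01, -0.05], [-0.0, 0.0, -0.01])
-0.002 ([0.05, 0.01, -0.1], [-0.0, 0.0, -0.01])
```

Call:
send_rows(increments=[[[0.013,0,-0.028],[0,0,0],-1],[[0.013,0,-0.028],[0,0,0],-1],[[0.01,0,-0.02],[0,0,0],-1],[[0,0,0],[0,0,0],-1]])

```text
t: 23.7
ee_pos: [0.6025, 0.0242, 0.0973]
tcp_rot: [[-0.019, 0.906, 0.423], [1.0, 0.018, 0.008], [-0.001, 0.423, -0.906]]
contact_force: [-4.4, -1.1, 3.9]
gripper_width: 0.0234
grip_force: 60.3
```

```bash
python3 f.py 0
```

```text
23.7 [ 0.55  0.45 -0.79  1.98  0.8   0.51 -0.75] [0.6024687  0.02420051 0.09728272] [-4.4 -1.1  3.9] [-0.03  0.93 -0.06]
edge in slot [ 0.0001 -0.0004 -0.0005]
0.0 ([-0.01, 0.01, 0.01], [0.01, 0.0, -0.0])
```

Call:
send_rows(increments=[[[0.01,0,-0.02],[0,0,0],-1],[[0,0,0],[0,0,0],-0.3],[[0,0,0],[0,0,0],0.2],[[0,0,0],[0,0,0],0.7],[[0,0,0],[0,0,0],1],[[0,0,0],[0,0,0],1],[[0,0,0],[0,0,0],1],[[0,0,0],[0,0,0],1],[[-0.05,0,0.1],[0,0,0],1],[[-0.1,0,0.2],[0,0,0],1],[[-0.14,0,0.3],[0,0,0],1],[[-0.14,0,0.3],[0,0,0],1],[[-0.14,0,0.3],[0,0,0],1],[[-0.14,0,0.3],[0,0,0],1],[[-0.14,0,0.3],[0,0,0],1],[[-0.14,0,0.3],[0,0,0],1],[[-0.14,0,0.3],[0,0,0],1],[[-0.14,0,0.3],[0,0,0],1],[[-0.5,0,0.3],[0,0,0],1],[[-0.5,0,0.2],[0,0,0],1]])

```text
t: 25.7
ee_pos: [0.512, 0.0253, 0.2247]
tcp_rot: [[-0.022, 0.906, 0.423], [1.0, 0.019, 0.01], [0.001, 0.423, -0.906]]
contact_force: [0.0, -0.5, 0.4]
gripper_width: 0.0855
grip_force: 0.0
```

```bash
python3 - <<'E'
from f import *
s=bot.get_state();print(s["t"],s["ee_pos"],s["gripper_width"],np.round(s["joint_positions"],2))
o=np.zeros((600,800,3),np.uint8)
for n,(u,v),c,k in(("top",(200,135),0,4),("side",(280,110),0,4)):
    p=vision.read_camera(n);w=cv2.resize(p["pixels"],None,fx=k,fy=k,interpolation=cv2.INTER_CUBIC)
    for z in(.055,.091): cv2.polylines(w,[np.round((proj(p,tf(P,np.array([[-.012,-.045,z],[-.012,.045,z],[.012,.045,z],[.012,-.045,z]])))+.5)*k).astype(int)],True,(0,255,255),1)
    if n=="top": o[:280]=w[k*v:k*v+280,k*u:k*u+800]
    else: o[280:]=w[k*v:k*v+320,k*u-160:k*u+640]
cv2.imwrite("pics/fin.png",o)
E
```

```text
25.7 [0.51199405 0.02531069 0.22474613] 0.08554070551463544 [ 1.11  0.05 -1.22  2.02  0.12  0.67 -0.16]
```

View pics/fin.png

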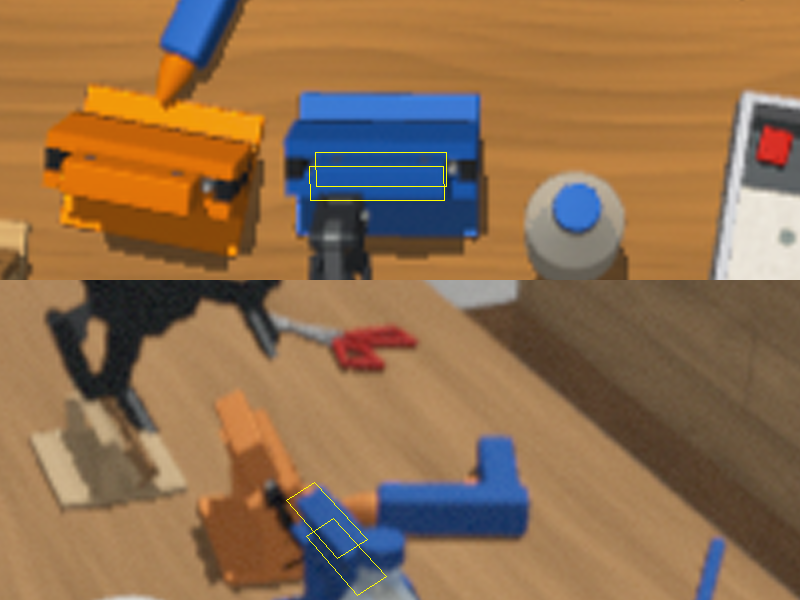

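The picture shows the blue handle seated on the holder at about (380,170) in the upper crop, lying on the predicted home outline. The gripper is open and clear, and the shaker, orange scraper and glue gun have not moved.

```bash
python3 -c "
from rig import bot
print(bot.close_job())"
```

```text
the job is handed in; nothing more can be done
None
```

The job is handed in at about 26 s of the 64 s: the three gems were pushed into the trough with the blade, and the blue scraper is fully home in the blue holder and let go, with the arm clear and, in the last picture, the shaker, glue gun and orange scraper in place (can and spool not rechecked).

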